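# Sort the left-out ingredients on the range into their tubs and jar stands

### The arm

A 6-joint arm with a two-finger parallel gripper is mounted at the origin on a cart in front of the work surface, level with it; the furniture and walls round the work are solid. World frame = base frame: x ahead of the robot, y to its left, z up, the work surface at z = 0. Lengths are in mm, angles in rad, forces in N, time in s.
With the tool pointing down it reaches from about 350 to 975 mm from the base axis. Payload 7.1 kg.
Tool frame: the origin (TCP) lies midway between the tips of the shut fingers; the grasp point (between the pads) lies ctrl.tcp_to_grasp behind it (ctrl.tcp_to_grasp is the distance from the TCP to the grasp point, in mm); z points along the fingers, y is the direction in which the jaws open and shut (so a half turn about z gives the same grasp; the last joint's range is limited). The gripper opens to 88 mm and grips with 3 to 60 N. Pads are 20 mm wide; open, the fingers measure 115 mm over their backs; the gripper's body (75 mm by 178 mm) begins 61 mm behind the grasp point.
Start: joints at [1.216, 0.423, 1.63, -0, 1.089, -0.019], TCP at [205.921, 590.086, 222.675] pointing down, gripper open.
Joint ranges: [-3, 3], [-0.9, 2.11], [0.09, 2.58], [-1.31, 4.45], [0.11, 2.69], [-2.54, 2.54]. Speed limits (rad/s): [2.39, 2.39, 3.01, 3.14, 3.14, 3.14].

### API

Orientations are given as a rotation vector (axis times angle).
In Python, from workcell import ctrl gives the robot as it stands.
- The arm moves only by the tool play_rows, never from a script. Its argument "increments" is text: rows parted by semicolons, each of 5 numbers parted by spaces: the opening, from 0 (shut) to 1 (fully open), then the shift along the world's x, y, z in m, then the turn about the world's z in degrees. A call has 1 to 20 rows; each row shifts and turns the commanded pose from where the row before left it; what a row does not reach is not made up. A row lasts 1/10 s, in which the tool goes at most 50 mm and 8.59 degrees, less where a joint would pass 70% of its speed; a pose out of reach is approached as far as the arm can. A call is refused whole if a number of a shift passes 0.05 or a number of a turn 8.59, either way. A call with a gripper value outside its range is refused whole. The fingers move at their own pace and stop on an object; the grip force is fixed at half the most. Time passes only in rows, so rows that do not move let the fingers close. It gives the time, the measured TCP pose, the force and the opening at its end, in the units of the state.
- ctrl.get_obs(): the state, without advancing time (a new reading comes with each control period).
- ctrl.get_image(name): name is "side" or "top" or "wrist"; returns a dict with "img" (420x560x3 uint8, red, green, blue), "range_z" (420x560 float32, mm along the optical axis (not along the pixel's ray), 0 where there is no reading), "vertical_fov" (degrees; the focal length in pixels is half the picture's height over the tangent of half this angle, whatever the lens; pixels are square), "cx", "cy" (the principal point, pixels), "k1" (the pictures are not rectified: a ray, as slopes to the right and down, at radius r is drawn at 1 + k1 r^2 times it, then the intrinsics apply), "origin" and "attitude" of the camera in the world. Camera axes: x right, y down, z forward; pixel columns grow to the right and rows downward; lengths in mm; the calibration is good to about 2 mm. A picture is of the moment at which its call begins.
- ctrl.close_job(): hands the job in, once; it reports no verdict.
The state is a dict: "t": time; "qpos": joint angles; "qvel": joint speeds; "joint_torque": joint torques, N m; "ee_pos": TCP position; "orientation": TCP orientation; "ft_force": force on the tool from outside, world axes, zero at the start; "moment": the same for the moment, N m; "width": finger opening in mm.
Only numpy, scipy, OpenCV 4.12 (cv2) and the standard library are available. Lean on these libraries where they do the work, as an engineer would, in place of code of your own. Each camera call takes 0.05 s, during which the arm holds its last target. There are 200 camera calls.

### The job

Sort the four things left lying on the range: the lemon goes in the large ribbed white tub, the garlic bulb in the small smooth white tub, the spice jar with the dark cap upright in the green jar stand and the spice jar with the white cap upright in the blue jar stand, all four let go and at rest. Leave the kitchen timer and the red onion standing where they are.

Things in the scene. Friction and masses are not known exactly. Their poses are not given: they have to be found in the camera images.
- lemon_center (a point): Yellow lemon, 83 mm long, 58 mm across, lying on its side on the range. The point is its centre, 29 mm above the range; its x axis runs along the 83 mm length, so it is gripped across y (58 mm).
- garlic_center (a point): Pale pinkish-white garlic bulb, 56 mm across and 56 mm high, standing on the range. The point is its centre, 28 mm above the range. Round seen from above; it can be gripped from any side.
- dark_cap_jar_center (a point): Spice jar with a dark brown cap and a green and orange label, 44 mm in diameter, 105 mm high, standing upright. The point is on its axis half-way up (52.5 mm above its foot); z points up to the cap. Best gripped in its upper part, about 25 mm above the point, so that the cap stays clear of the palm and the fingers stay above the stand.
- white_cap_jar_center (a point): Spice jar with a white cap and a white and blue label, 47 mm in diameter, 98 mm high, standing upright. The point is on its axis half-way up (49 mm above its foot); z points up to the cap. Best gripped in its upper part, about 25 mm above the point, so that the cap stays clear of the palm and the fingers stay above the stand.
- ribbed_tub: Large white round tub with raised ribs below the rim, open on top, fixed in place: 148 mm across the rim, 104 mm high, about 135 mm wide inside at the rim and 95 mm at the floor, floor 2 mm thick. The origin is the centre of its underside, on the range; z up. The lemon belongs in it.
- small_tub: Smaller, smooth white round sauce tub, open on top, fixed in place: 120 mm across the rim, 72 mm high, about 105 mm wide inside at the rim and 75 mm at the floor, floor 2 mm thick. The origin is the centre of its underside, on the range; z up. The garlic belongs in it.
- green_stand: Green plastic jar stand, a shallow round cup, fixed in place: 82 mm across the foot, 70 mm across the cup, 30 mm high, round recess 62 mm wide whose floor is 4 mm above the range. The origin is the centre of its underside, on the range; z up. The jar with the dark cap belongs in it.
- blue_stand: Blue plastic jar stand, otherwise the same as the green one (recess 62 mm wide, 30 mm high, floor 4 mm above the range). The origin is the centre of its underside, on the range; z up. The jar with the white cap belongs in it.
- timer: Kitchen timer with a red base and a white dial, 62 mm across, 54 mm high, standing just behind the targets; not to be moved. Origin: centre of its underside.
- onion: Red onion, 67 mm across, 71 mm high, standing in the small old frying pan (rim 37 mm high, inner width about 110 mm) in the middle of the front of the range; not to be moved. Origin: centre of its underside. Farther back on the right, beyond x = 0.60 and y < -0.14, fixed pans and a leaning black lid stand up to 280 mm above the range: keep the hand clear of them when it passes from side to side.

How it is judged:
By the outcome, as a careful person would: the job done as asked, in the order asked, and still so for the second after the job is handed in, with the robot touching nothing.
It also fails if it takes over 131 s, if anything falls off the work surface, if the arm or the gripper's body presses on something with over 40 N, if the wrist force passes 120 N, or if a joint passes its speed limit or range.

## Working session

There is one attempt and no reset: what is moved stays moved. The work goes in short steps, Python scripts to look and compute and a tool call to move; the robot and the scene stay as the last step left them, time stands still between calls to the robot, and variables do not carry over. Pictures are saved under pics/ and viewed, on a budget of 14 in all, crops included, one or two more only if the job needs it, and the job is handed in when it is done.

Besides the shell and the picture viewer there is one more tool, called after ">>>" as a command line: name --argument value ..., lists and objects as JSON in quotes. play_rows: Moves the arm, as the interface text tells. Its arguments: {"type":"object","properties":{"increments":{"type":"string"}},"required":["increments"]}

```bash
mkdir -p pics; cat > h.py <<'E'
import numpy as np, cv2
from scipy.spatial.transform import Rotation as R
from workcell import ctrl
def grab(name,fn=None):
    d=ctrl.get_image(name)
    np.save(f'pics/{name}.npy',d,allow_pickle=True)
    if fn: cv2.imwrite('pics/'+fn,d['img'][:,:,::-1])
    return d
def load(name): return np.load(f'pics/{name}.npy',allow_pickle=True).item()
def cloud(d):
    h,w=d['range_z'].shape; f=h/2/np.tan(np.radians(d['vertical_fov'])/2)
    K=np.array([[f,0,d['cx']],[0,f,d['cy']],[0,0,1.]])
    u,v=np.meshgrid(np.arange(w),np.arange(h))
    p=cv2.undistortPoints(np.stack([u,v],-1).reshape(-1,1,2).astype(float),K,np.array([d['k1'],0,0,0,0.])).reshape(h,w,2)
    z=d['range_z'].astype(float)
    c=np.dstack([p[...,0]*z,p[...,1]*z,z])
    A=np.array(d['attitude']); A=R.from_rotvec(A).as_matrix() if A.shape==(3,) else A
    W=c@A.T+np.array(d['origin']); W[z==0]=np.nan
    return W
E
python3 - <<'E'
from h import *
for n in('top','side'):
    d=grab(n,n+'0.png'); print(n,{k:v for k,v in d.items() if k not in('img','range_z')})
print(ctrl.get_obs(),ctrl.tcp_to_grasp)
E
```

```text
top {'vertical_fov': 46.65238143033798, 'cx': 279.64293362173646, 'cy': 214.50864317087203, 'k1': -0.02851892212972144, 'origin': array([ 141.04829856,    4.80788876, 1185.60970646]), 'attitude': array([-1.94112822,  2.14802561, -0.37829499])}
side {'vertical_fov': 43.4815104041798, 'cx': 284.54381821061554, 'cy': 209.0148197433759, 'k1': -0.19508671629247729, 'origin': array([ 379.34847184, -858.14544035,  629.76642114]), 'attitude': array([-2.15460885,  0.23787209, -0.10075945])}
{'t': 0.1, 'qpos': array([ 1.21597153e+00,  4.23779559e-01,  1.63056548e+00,  1.06485535e-05,
        1.08860909e+00, -1.90041203e-02]), 'qvel': array([-0.00046927, -0.00158476, -0.00241367, -0.00049347,  0.0015936 ,
        0.00030507]), 'joint_torque': array([-3.11891354e-04, -5.45609164e+01, -2.74325019e+01,  6.45169965e-02,
        1.87739090e-02, -1.12275049e-05]), 'ee_pos': array([205.7730914 , 589.64446555, 221.98887759]), 'orientation': array([-5.24994347e-01, -3.09714919e+00,  2.09842719e-03]), 'ft_force': array([-0.60979122, -0.02951727, -0.15537592]), 'moment': array([-0.01260705,  0.02799333,  0.03759135]), 'width': 87.72590658663587} 18.700000000000003
```

View pics/top0.png

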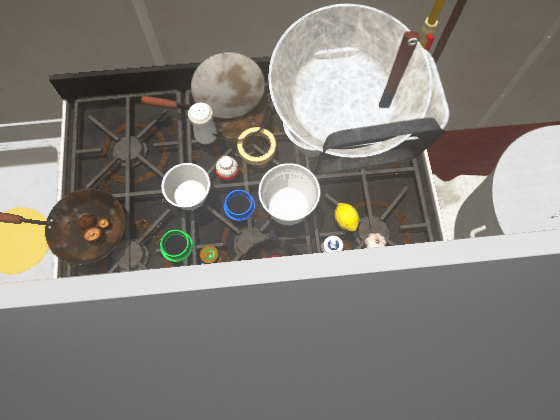

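View pics/side0.png

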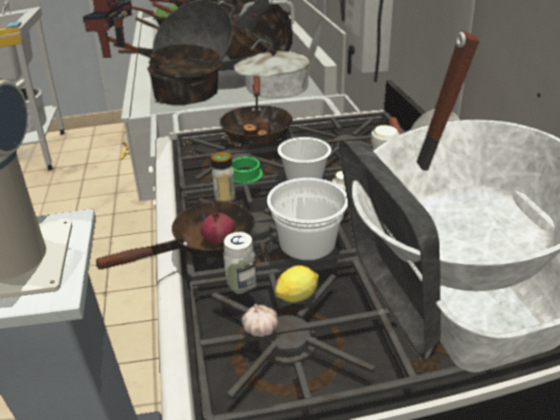

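The top view shows the lemon at (346,216), garlic (376,241), white-cap jar (333,243), dark-cap jar (209,255), green stand (176,246) and blue stand (239,205). The ribbed tub is at (289,190), small tub (187,187), timer (227,167) and onion (278,256). A grey slab covers the bottom of this view. The side view shows everything except the blue stand, which is behind the ribbed tub.

```bash
cat > m.py <<'E'
from h import *
T=load('top');S=load('side');Wt=cloud(T);Ws=cloud(S)
print('slab',Wt[270:420:40,20:560:150].round())
def box(W,u0,u1,v0,v1,zmin,zmax=400):
    p=W[v0:v1,u0:u1].reshape(-1,3);p=p[np.isfinite(p[:,0])];return p[(p[:,2]>zmin)&(p[:,2]<zmax)]
def fit(p,r=None):
    from scipy.optimize import least_squares
    c=p[:,:2].mean(0)
    return c
def s(n,p):
    if len(p): print(n,len(p),'med',np.median(p,0).round(),'min',np.percentile(p,1,0).round(),'max',np.percentile(p,99,0).round())
    else: print(n,'none')
for n,b in dict(lemon=(330,362,200,233,12),garlic=(362,390,228,252,12),white=(320,345,230,255,85),dark=(198,221,243,265,90),green=(155,195,228,263,20),blue=(220,258,186,224,20),ribbed=(255,325,160,228,95),small=(160,213,162,212,65),timer=(213,241,153,183,40),onion=(262,295,245,265,30)).items():
    s('T '+n,box(Wt,*b))
for n,b in dict(lemon=(272,322,260,305,10),garlic=(240,280,302,338,10),white=(222,258,232,292,20),dark=(208,236,150,202,20),green=(228,265,155,184,20),onion=(200,238,212,245,20),ribbed=(262,350,178,230,95),small=(276,334,135,165,62)).items():
    s('S '+n,box(Ws,*b))
# lemon axis
for W,b in((Wt,(330,362,200,233,15)),(Ws,(272,322,260,305,15))):
    p=box(W,*b)[:,:2]; c=np.median(p,0);p=p[np.linalg.norm(p-c,axis=1)<50]
    hull=p.astype(np.float32); print(cv2.minAreaRect(hull), np.linalg.eigh(np.cov(p.T)))
print('grate z',np.nanpercentile(Wt[170:230,70:420,2],[5,50,90]))
E
python3 m.py
python3 - <<'E'
import cv2
i=cv2.imread('pics/top0.png')[140:270,150:400];cv2.imwrite('pics/c1.png',cv2.resize(i,None,fx=3.2,fy=3.2,interpolation=2))
E
```

```text
slab [[[ 519.  686. -148.]
  [ 171.   28. 1069.]
  [ 167.   -9. 1067.]
  [ 163.  -45. 1070.]]

 [[ 164.   64. 1069.]
  [ 161.   28. 1069.]
  [ 157.   -8. 1068.]
  [ 154.  -44. 1068.]]

 [[ 155.   63. 1069.]
  [ 151.   28. 1070.]
  [ 148.   -6. 1070.]
  [ 144.  -41. 1070.]]

 [[ 146.   63. 1068.]
  [ 143.   29. 1068.]
  [ 139.   -5. 1070.]
  [ 136.  -39. 1068.]]]
T lemon 543 med [ 519. -209.   49.] min [ 489. -240.   26.] max [ 559. -184.   61.]
T garlic 261 med [ 454. -271.   39.] min [ 439. -299.   25.] max [ 476. -250.   53.]
T white 264 med [ 439. -158.   98.] min [ 423. -180.   91.] max [ 459. -137.  102.]
T dark 292 med [441. 128. 105.] min [422. 107.  94.] max [463. 148. 111.]
T green 197 med [501. 222.  29.] min [467. 186.  20.] max [534. 255.  33.]
T blue 182 med [597.  55.  28.] min [558.  21.  20.] max [628.  88.  36.]
T ribbed 527 med [606. -80. 103.] min [ 508. -148.   95.] max [652.   0. 140.]
T small 386 med [647. 184.  71.] min [577. 121.  66.] max [694. 240.  77.]
T timer 164 med [695.  78.  52.] min [680.  62.  40.] max [715.  96.  58.]
T onion 46 med [442. -34.  43.
[... 519 characters left out ...]
1.]
S ribbed 922 med [595. -73. 103.] min [ 508. -155.   95.] max [650.  -2. 186.]
S small 473 med [636. 196.  69.] min [577. 118.  62.] max [693. 236.  74.]
((524.4826049804688, -212.42425537109375), (67.94151306152344, 60.37564468383789), 57.286685943603516) EighResult(eigenvalues=array([187.97519395, 358.36422034]), eigenvectors=array([[ 0.41294553, -0.91075573],
       [-0.91075573, -0.41294553]]))
((524.0518188476562, -219.01458740234375), (59.98091506958008, 66.3541259765625), 65.80823516845703) EighResult(eigenvalues=array([126.87437495, 338.13667932]), eigenvectors=array([[ 0.13859315, -0.9903494 ],
       [-0.9903494 , -0.13859315]]))
grate z [-37.38891177  -3.88271095  43.94796806]
```

View pics/c1.png

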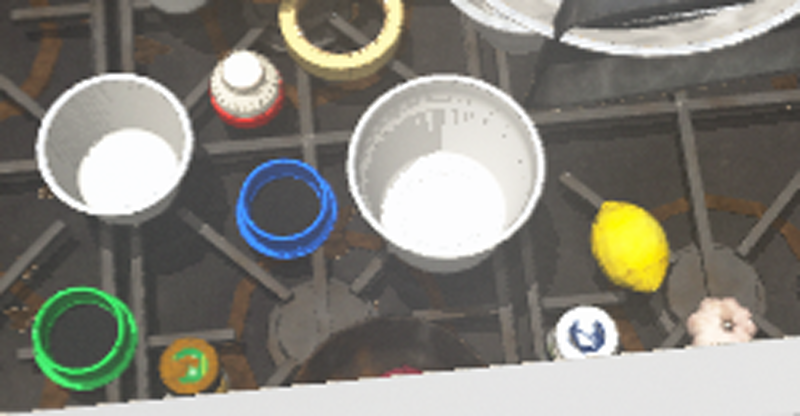

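The crop shows the lemon's tips at about crop pixels (605,203) and (660,290), so its long axis runs between +x+y and −x−y. Next I fix that axis and check clearance for the hand there.

```bash
cat > m2.py <<'E'
from h import *
T=load('top');S=load('side');Wt=cloud(T);Ws=cloud(S)
def plane(d,u,v,z):
    f=210/np.tan(np.radians(d['vertical_fov'])/2);K=np.array([[f,0,d['cx']],[0,f,d['cy']],[0,0,1.]])
    p=cv2.undistortPoints(np.array([[[u,v]]],float),K,np.array([d['k1'],0,0,0,0.])).ravel()
    r=R.from_rotvec(d['attitude']).apply([*p,1]);o=d['origin'];return (o+r*(z-o[2])/r[2]).round(1)
for u,v in((605,203),(660,290)): print(plane(T,150+u/3.2,140+v/3.2,29))
P=np.vstack([Wt.reshape(-1,3),Ws.reshape(-1,3)]);P=P[np.isfinite(P[:,0])]
from scipy.optimize import least_squares
L=P[(abs(P[:,0]-524)<48)&(abs(P[:,1]+213)<42)&(P[:,2]>12)&(P[:,2]<64)]
def g(q):
    c,s=np.cos(q[2]),np.sin(q[2]);x=L[:,0]-q[0];y=L[:,1]-q[1]
    return (np.sqrt(((c*x+s*y)/41.5)**2+((-s*x+c*y)/29)**2+((L[:,2]-29)/29)**2)-1)
r=least_squares(g,[524,-213,.5],loss='soft_l1',f_scale=.1);print('lemon',r.x[:2],np.degrees(r.x[2]))
def rect(c,jaw,zmin,m=10):
    a=np.radians(jaw);d=P[:,:2]-c;al=d@[np.cos(a),np.sin(a)];ac=d@[-np.sin(a),np.cos(a)]
    Q=P[(abs(al)<89+m)&(abs(ac)<37.5+m)&(P[:,2]>zmin)]
    print('rect',jaw,len(Q),np.percentile(Q,[0,50,100],0).round() if len(Q) else '')
for j in(117,125,110): rect(r.x[:2],j,85)
for j in (-80,-60,-30,0): rect([452,-277],j,75)
E
python3 m2.py
```

```text
[ 563.3 -200.3   29. ]
[ 487.1 -232.7   29. ]
lemon [ 527.222803   -213.12603188] 21.22724524039278
rect 117 300 [[ 442. -279.   85.]
 [ 459. -147.   99.]
 [ 614. -106.  277.]]
rect 125 354 [[ 432. -274.   85.]
 [ 451. -168.   99.]
 [ 622. -145.  278.]]
rect 110 225 [[ 452. -164.   85.]
 [ 532. -129.   98.]
 [ 552. -110.  107.]]
rect -80 180 [[ 425. -186.   75.]
 [ 441. -181.   89.]
 [ 454. -176.  100.]]
rect -60 252 [[ 425. -186.   75.]
 [ 438. -180.   93.]
 [ 451. -168.  102.]]
rect -30 0 
rect 0 0
```

>>> play_rows --increments "1 0.02 -0.045 0 -8.5;1 0.02 -0.045 0 -8.5;1 0.02 -0.045 0 -8.5;1 0.02 -0.045 0 -8.5;1 0.02 -0.045 0 -8.5;1 0.02 -0.045 0 -8.5;1 0.02 -0.045 0 -8.5;1 0.02 -0.045 0 -8.5;1 0.02 -0.045 0 -8.5;1 0.02 -0.045 0 -8.5;1 0.02 -0.045 0 -8.5;1 0.02 -0.045 0 -8.5;1 0.02 -0.045 0 -8.5;1 0.02 -0.045 0 -8.5;1 0.01 -0.045 0 -8.5;1 0.01 -0.045 0 -6.3"

```text
t: 1.7
ee_pos: [506.0, -132.0, 222.4]
orientation: [-3.057, -0.723, 0.001]
ft_force: [0.3, 0.7, -0.5]
width: 87.7
```

>>> play_rows --increments "1 0.01 -0.041 0 -3.5;1 0.01 -0.041 0 -3.5;1 0 0 -0.04 0;1 0 0 -0.03 0;1 0 0 0 0;1 0 0 0 0"

```text
t: 2.3
ee_pos: [525.7, -211.8, 152.6]
orientation: [-3.093, -0.545, 0.002]
ft_force: [1.4, -0.2, 0.8]
width: 87.7
```

```bash
cat > w.py <<'E'
import sys
from h import *
d=grab('wrist',sys.argv[1]);o=ctrl.get_obs();print(o['ee_pos'].round(1),o['orientation'].round(3),np.round(o['ft_force'],1),round(o['width'],1))
T=R.from_rotvec(o['orientation']).as_matrix();print('jaw',np.degrees(np.arctan2(T[1,1],T[0,1])).round(1))
W=cloud(d);hsv=cv2.cvtColor(d['img'],cv2.COLOR_RGB2HSV)
m=(hsv[...,0]>20)&(hsv[...,0]<35)&(hsv[...,1]>130)&(hsv[...,2]>90)
L=W[m];L=L[np.isfinite(L[:,0])&(L[:,2]>15)&(L[:,2]<70)]
print(len(L), np.percentile(L,[2,50,98],0).round(1) if len(L) else '')
E
python3 w.py w1.png
```

```text
[ 526.5 -211.9  153.7] [3.094e+00 5.450e-01 1.000e-03] [-0.1 -0.4  0.5] 87.9
jaw -70.0
3699 [[ 497.7 -235.6   33.5]
 [ 533.6 -208.9   51.1]
 [ 562.2 -184.7   58.4]]
```

View pics/w1.png

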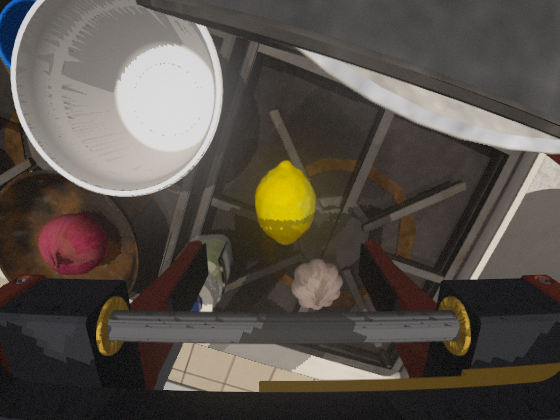

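The lemon is centred between the jaws with its axis at (285,203) square to them. The white-cap jar's edge at (215,265) is clear of the left finger, and the body stays above it at TCP z = 25 mm.

>>> play_rows --increments "1 0 0 -0.04 0;1 0 0 -0.04 0;1 0 0 -0.03 0;1 0 0 -0.018 0;1 0 0 0 0;1 0 0 0 0;0.5 0 0 0 0;0.3 0 0 0 0;0.3 0 0 0 0;0.3 0 0 0 0;0.3 0 0 0 0;0.3 0 0 0 0;0.3 0 0 0 0;0.3 0 0 0 0"

```text
t: 3.75
ee_pos: [526.4, -212.2, 25.3]
orientation: [3.093, 0.544, 0.001]
ft_force: [-1.6, 0.1, 6.7]
width: 55.5
```

>>> play_rows --increments "0.3 0 0 0.04 0;0.3 0 0 0.05 0;0.3 0 0 0.05 0;0.3 0 0 0.04 0;0.3 0 0 0 0"

```text
t: 4.25
ee_pos: [529.0, -213.2, 210.4]
orientation: [3.089, 0.543, 0.013]
ft_force: [-0.2, 0.2, -0.7]
width: 55.6
```

>>> play_rows --increments "0.3 0 0.02 0 -8;0.3 0.005 0.03 0 -8;0.3 0.01 0.03 0 -8;0.3 0.02 0.03 0 -8;0.3 0.019 0.027 0 -8;0.3 0 0 0 0;0.3 0 0 0 0"

```text
t: 4.95
ee_pos: [579.1, -74.4, 203.1]
orientation: [3.094, -0.541, -0.004]
ft_force: [-0.6, -0.3, -1.0]
width: 55.5
```

```bash
python3 w.py w2.png; python3 - <<'E'
from h import *
W=cloud(load('wrist'));P=W[(W[...,2]>98)&(W[...,2]<108)];P=P[np.hypot(P[:,0]-580,P[:,1]+75)<85]
c,r=cv2.minEnclosingCircle(P[:,:2].astype(np.float32));print(c,r,np.median(P,0))
E
```

```text
[578.8 -75.  203.4] [ 3.094 -0.543 -0.004] [ 0.3 -0.4 -0.2] 55.9
jaw -109.9
1 [[443.6 -81.6  34.6]
 [443.6 -81.6  34.6]
 [443.6 -81.6  34.6]]
(580.853271484375, -69.69905853271484) 74.00362396240234 [617.54808087 -90.29209569 103.69349366]
```

View pics/w2.png

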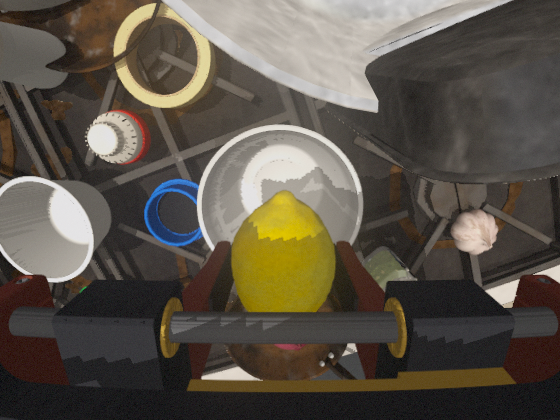

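The lemon is held over the ribbed tub, whose rim centre is at about (280,200). I lower it and release.

>>> play_rows --increments "0.3 0 0 -0.05 0;0.3 0 0 -0.05 0;0.3 0 0 -0.035 0;0.3 0 0 -0.02 0;0.3 0 0 0 0;0.3 0 0 0 0;0.75 0 0 0 0;0.75 0 0 0 0;0.75 0 0 0 0;0.75 0 0 0 0;0.75 0 0 0.03 0;0.75 0 0 0.05 0;0.75 0 0 0.05 0;1 0 0 0.04 0;1 0 0 0 0"

```text
t: 6.5
ee_pos: [583.5, -75.3, 226.3]
orientation: [-3.093, 0.546, -0.018]
ft_force: [1.5, -0.4, -0.6]
width: 78.3
```

>>> play_rows --increments "1 -0.03 0 0 8.5;1 -0.03 -0.01 0 8.5;1 -0.03 -0.03 0 8.5;1 -0.02 -0.03 0 8.5;1 -0.02 -0.03 0 8.5;1 0 -0.03 0 8.5;1 0 -0.03 0 8.5;1 0 -0.03 -0.03 8.5;1 0 -0.012 -0.04 8.5;1 0 0 0 8.5;1 0 0 0 0"

```text
t: 7.6
ee_pos: [448.7, -276.6, 147.8]
orientation: [-2.647, -1.685, 0.002]
ft_force: [-0.5, -0.4, 0.6]
width: 87.7
```

```bash
python3 w.py w3.png; python3 - <<'E'
from h import *
from scipy.optimize import least_squares
P=cloud(load('wrist')).reshape(-1,3);P=P[np.isfinite(P[:,0])]
P=P[(np.hypot(P[:,0]-452,P[:,1]+277)<40)&(P[:,2]>12)&(P[:,2]<62)]
print(len(P),np.percentile(P,[2,50,98],0).round(1))
E
```

```text
[ 449.5 -276.7  148.9] [-2.652e+00 -1.681e+00  1.000e-03] [-0.6 -0.4 -0.2] 87.7
jaw -25.3
0 
2400 [[ 429.1 -294.9   24.5]
 [ 455.  -269.4   37.5]
 [ 477.5 -249.6   51.7]]
```

View pics/w3.png

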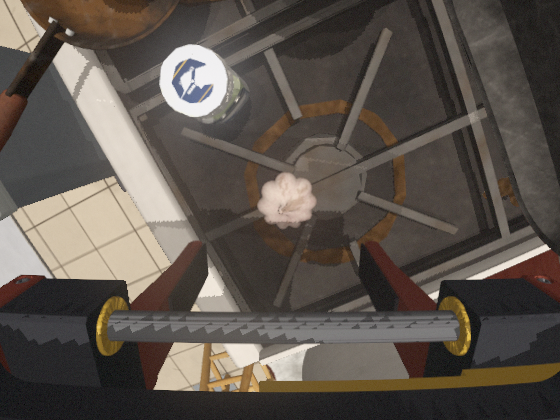

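The garlic is at (288,198), midway between the jaws, and the white-cap jar at (195,80) is clear.

>>> play_rows --increments "1 0.003 0 -0.04 0;1 0 0 -0.04 0;1 0 0 -0.035 0;1 0 0 -0.018 0;1 0 0 0 0;1 0 0 0 0;0.5 0 0 0 0;0.3 0 0 0 0;0.3 0 0 0 0;0.3 0 0 0 0;0.3 0 0 0 0;0.3 0 0 0 0;0.3 0 0 0 0;0.3 0 0 0 0"

```text
t: 9.05
ee_pos: [453.3, -277.1, 17.2]
orientation: [2.65, 1.686, 0.001]
ft_force: [-1.0, 0.8, 6.1]
width: 54.8
```

>>> play_rows --increments "0.3 0 0 0.04 0;0.3 0 0 0.05 0;0.3 0 0 0.05 0;0.3 0 0.02 0.05 0;0.3 0 0.045 0.02 0;0.3 0 0.045 0 0;0.3 0 0.045 0 0;0.3 0 0.045 0 0;0.3 0 0.045 0 0;0.3 0.02 0.045 0 0;0.3 0.03 0.035 0 0;0.3 0.03 0.035 0 0;0.3 0.03 0.035 0 0;0.3 0.03 0.035 0 0;0.3 0.03 0.026 0 0;0.3 0.013 0 0 0;0.3 0 0 0 0;0.3 0 0 0 0"

```text
t: 10.85
ee_pos: [634.9, 176.7, 222.4]
orientation: [-2.651, -1.685, 0.003]
ft_force: [0.1, -0.4, 0.3]
width: 54.8
```

```bash
python3 w.py w4.png
```

```text
[634.7 176.5 222.7] [-2.651 -1.685  0.003] [-0.  -0.6  0.1] 54.8
jaw -25.1
931 [[550.5 -87.3  39.3]
 [585.7 -65.2  53.7]
 [614.9 -51.1  59.8]]
```

View pics/w4.png

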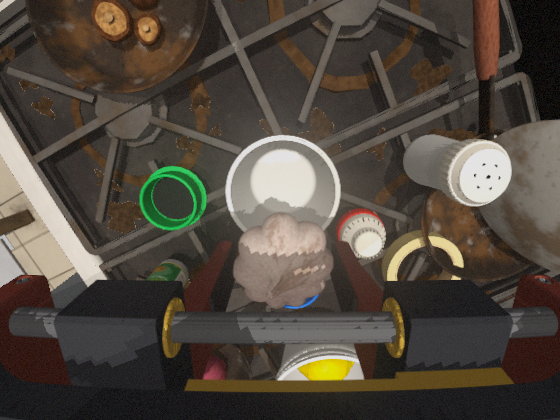

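The lemon lies in the ribbed tub at (325,370). The garlic is held over the small tub, whose rim is at about (283,188).

>>> play_rows --increments "0.3 0.001 0.002 -0.05 0;0.3 0 0 -0.05 0;0.3 0 0 -0.05 0;0.3 0 0 -0.02 0;0.3 0 0 -0.01 0;0.3 0 0 0 0;0.3 0 0 0 0;0.68 0 0 0 0;0.68 0 0 0 0;0.68 0 0 0 0;0.68 0 0 0 0;0.68 0 0 0.03 0;0.68 0 0 0.05 0;0.68 0 0 0.05 0;1 0 0 0.05 0;1 0 0 0.01 0;1 0 0 0 0"

```text
t: 12.6
ee_pos: [638.2, 180.1, 235.9]
orientation: [2.649, 1.686, 0.007]
ft_force: [-1.0, 0.3, -1.3]
width: 80.0
```

>>> play_rows --increments "1 -0.04 -0.01 0 0;1 -0.04 -0.01 0 0;1 -0.04 -0.01 0 0;1 -0.04 -0.01 0 0;1 -0.037 -0.012 -0.03 0;1 0 0 -0.03 0;1 0 0 0 0;1 0 0 0 0"

```text
t: 13.4
ee_pos: [439.6, 127.6, 172.3]
orientation: [-2.65, -1.686, 0.004]
ft_force: [-0.2, 0.2, -0.2]
width: 87.8
```

```bash
python3 w.py w5.png; python3 - <<'E'
from h import *
P=cloud(load('wrist')).reshape(-1,3);P=P[np.isfinite(P[:,0])]
Q=P[(np.hypot(P[:,0]-441,P[:,1]-128)<40)&(P[:,2]>100)&(P[:,2]<112)]
print(len(Q),cv2.minEnclosingCircle(Q[:,:2].astype(np.float32)),np.median(Q,0))
Q=P[(np.hypot(P[:,0]-500,P[:,1]-221)<50)&(P[:,2]>25)&(P[:,2]<36)]
print(len(Q),cv2.minEnclosingCircle(Q[:,:2].astype(np.float32)),np.median(Q,0))
E
```

```text
[440.7 127.9 173.1] [-2.650e+00 -1.686e+00  1.000e-03] [-0.7 -0.   0. ] 87.7
jaw -25.1
7 [[ 440.9 -137.    28.1]
 [ 449.5 -134.    29.1]
 [ 453.9  152.3   37.1]]
2314 ((443.2381896972656, 129.71572875976562), 21.869022369384766) [443.85199142 131.12155973 105.49942242]
1182 ((502.52685546875, 221.7148895263672), 35.46022033691406) [505.76149265 225.54526222  29.32632089]
```

View pics/w5.png

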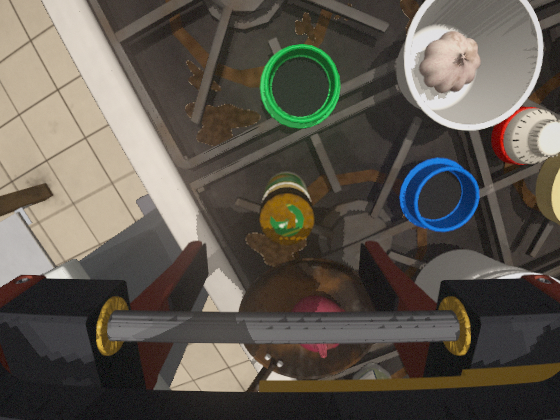

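The garlic is in the small tub at (450,62). The dark-cap jar's cap is at (286,216), centre (443,129.5) mm, and the green stand is at (300,85), centre (502,221.5) mm. I pick the jar.

>>> play_rows --increments "1 0.002 0.002 -0.04 0;1 0 0 -0.04 0;1 0 0 -0.024 0;1 0 0 -0.01 0;1 0 0 0 0;1 0 0 0 0;0.5 0 0 0 0;0.3 0 0 0 0;0.2 0 0 0 0;0.2 0 0 0 0;0.2 0 0 0 0;0.2 0 0 0 0;0.2 0 0 0 0;0.2 0 0 0 0;0.2 0 0 0 0"

```text
t: 14.95
ee_pos: [442.1, 129.8, 59.2]
orientation: [2.651, 1.686, 0.0]
ft_force: [-0.2, 0.1, 2.9]
width: 43.4
```

>>> play_rows --increments "0.2 0 0 0.03 0;0.2 0 0 0.04 0;0.2 0.015 0.02 0.01 0;0.2 0.02 0.03 0 0;0.2 0.015 0.025 0 0;0.2 0.009 0.017 0 0;0.2 0 0 0 0;0.2 0 0 0 0;0.2 0 0 0 0"

```text
t: 15.85
ee_pos: [500.0, 220.8, 138.7]
orientation: [-2.651, -1.686, 0.003]
ft_force: [-1.0, -1.1, -1.5]
width: 43.8
```

```bash
python3 - <<'E'
from h import *
grab('side','s1.png');i=load('side')['img'][60:320,150:350,::-1];cv2.imwrite('pics/s1c.png',cv2.resize(i,None,fx=2.3,fy=2.3))
E
```

```text
(no output)
```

View pics/s1c.png

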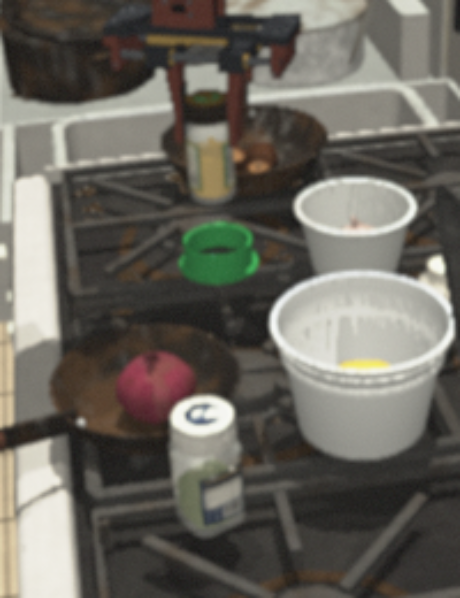

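The dark-cap jar hangs upright above the green stand (stand at crop (220,250)).

>>> play_rows --increments "0.2 0.001 0.001 -0.03 0;0.2 0 0 -0.025 0;0.2 0 0 -0.01 0;0.2 0 0 -0.006 0;0.2 0 0 -0.003 0;0.2 0 0 0 0;0.2 0 0 0 0;0.2 0 0 0 0"

```text
t: 16.7
ee_pos: [502.4, 222.9, 65.9]
orientation: [2.65, 1.687, 0.002]
ft_force: [-0.8, 0.9, -1.7]
width: 43.9
```

>>> play_rows --increments "0.2 0 0 -0.0015 0;0.2 0 0 0 0;0.2 0 0 0 0;0.55 0 0 0 0;0.6 0 0 0 0;0.7 0 0 0 0;0.8 0 0 0 0;0.8 0 0 0 0;0.8 0 0 0.03 0;0.8 0 0 0.04 0;1 0 0 0.05 0;1 0 0 0.04 0;1 0 0 0 0"

```text
t: 18.0
ee_pos: [505.2, 224.1, 229.5]
orientation: [2.649, 1.686, 0.016]
ft_force: [-0.2, 0.3, -0.3]
width: 87.0
```

>>> play_rows --increments "1 -0.005 -0.045 0 0;1 -0.005 -0.045 0 0;1 -0.005 -0.045 0 0;1 -0.005 -0.045 0 0;1 -0.01 -0.045 0 0;1 -0.01 -0.045 0 0;1 -0.01 -0.045 0 0;1 -0.01 -0.045 0 0;1 -0.003 -0.021 -0.03 0;1 0 0 -0.02 0;1 0 0 0 0;1 0 0 0 0"

```text
t: 19.2
ee_pos: [438.6, -158.0, 173.3]
orientation: [-2.649, -1.686, 0.001]
ft_force: [-0.6, 0.7, -0.3]
width: 87.8
```

```bash
python3 w.py w6.png; python3 - <<'E'
from h import *
P=cloud(load('wrist')).reshape(-1,3);P=P[np.isfinite(P[:,0])]
Q=P[(np.hypot(P[:,0]-440,P[:,1]+159)<40)&(P[:,2]>93)&(P[:,2]<104)]
print(len(Q),cv2.minEnclosingCircle(Q[:,:2].astype(np.float32)),np.median(Q,0))
E
```

```text
[ 439.3 -158.   174. ] [-2.65  -1.687 -0.   ] [-0.4 -0.5  0.5] 87.7
jaw -25.0
4325 [[547.9 -99.7  36.8]
 [575.8 -73.9  53.2]
 [610.6 -49.2  60.4]]
2319 ((439.164794921875, -157.4371795654297), 22.714399337768555) [ 439.59710827 -156.19091855   98.21261143]
```

>>> play_rows --increments "1 0 0 -0.04 0;1 0 0 -0.04 0;1 0 0 -0.026 0;1 0 0 -0.012 0;1 0 0 0 0;1 0 0 0 0;0.6 0 0 0 0;0.5 0 0 0 0;0.3 0 0 0 0;0.2 0 0 0 0;0.2 0 0 0 0;0.2 0 0 0 0;0.2 0 0 0 0;0.2 0 0 0 0;0.2 0 0 0 0"

```text
t: 20.75
ee_pos: [439.0, -158.3, 55.9]
orientation: [2.65, 1.686, 0.0]
ft_force: [-1.6, 0.8, 6.1]
width: 52.5
```

>>> play_rows --increments "0.2 0 0 0.03 0;0.2 0 0 0.04 0;0.2 0 0 0.05 0;0.2 0 0.02 0.05 0;0.2 0.005 0.03 0 0;0.2 0.02 0.03 0 0;0.2 0.025 0.03 0 0;0.2 0.025 0.03 0 0;0.2 0.025 0.03 0 0;0.2 0.02 0.02 0 0;0.2 0.01 0.01 0 0;0.2 0 0 0 0;0.2 0 0 0 0"

```text
t: 22.05
ee_pos: [567.9, 39.7, 221.5]
orientation: [-2.65, -1.686, 0.003]
ft_force: [-0.2, -0.3, -1.8]
width: 52.9
```

```bash
python3 w.py w7.png; python3 - <<'E'
from h import *
P=cloud(load('wrist')).reshape(-1,3);P=P[np.isfinite(P[:,0])]
Q=P[(np.hypot(P[:,0]-593,P[:,1]-54)<50)&(P[:,2]>25)&(P[:,2]<36)]
print(len(Q),cv2.minEnclosingCircle(Q[:,:2].astype(np.float32)) if len(Q) else '')
E
```

```text
[567.8  39.4 221.7] [-2.651e+00 -1.685e+00  2.000e-03] [ 0.2 -0.7 -1.2] 52.8
jaw -25.1
218 [[499.8 -87.4  27.6]
 [587.8 -46.8  43.1]
 [619.6 203.6  69. ]]
708 ((593.2937622070312, 56.62102127075195), 35.526649475097656)
```

View pics/w7.png

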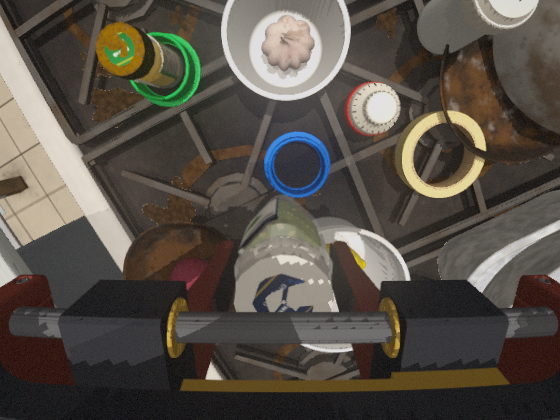

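The blue stand is at (297,163), centre (593.3,56.6) mm. The grip width of 52.5 mm is more than the jar's 47 mm, so I check for tilt from the side.

```bash
python3 - <<'E'
from h import *
d=grab('side','s2.png');i=d['img'][40:290,180:400,::-1];cv2.imwrite('pics/s2c.png',cv2.resize(i,None,fx=2.4,fy=2.4))
E
```

```text
(no output)
```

View pics/s2c.png

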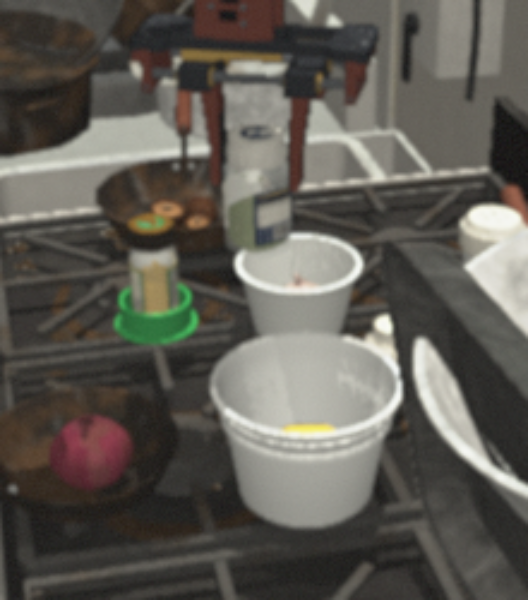

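The dark-cap jar stands upright in the green stand. The white-cap jar might be tilted, so I fit its axis from depth.

```bash
python3 - <<'E'
from h import *
for n in('side','wrist'):
    P=cloud(load(n)).reshape(-1,3);P=P[np.isfinite(P[:,0])]
    Q=P[(np.hypot(P[:,0]-568,P[:,1]-40)<75)&(P[:,2]>140)&(P[:,2]<300)]
    print(n)
    for z in range(150,275,10):
        s=Q[abs(Q[:,2]-z)<5]
        if len(s)>5:
            a=np.radians(-25);al=(s[:,:2]-[568,40])@[np.cos(a),np.sin(a)];ac=(s[:,:2]-[568,40])@[-np.sin(a),np.cos(a)]
            k=abs(al)<25.5
            print(z,len(s),k.sum(),'jaw',np.percentile(al[k],[2,98]).round() if k.sum() else '','across',np.percentile(ac[k],[2,50,98]).round() if k.sum() else '')
E
```

```text
side
170 97 94 jaw [-24.  24.] across [-31. -22.  -9.]
180 126 117 jaw [-24.  25.] across [-30. -23. -10.]
190 134 119 jaw [-23.  25.] across [-31. -22. -10.]
200 142 126 jaw [-23.  25.] across [-31. -23. -10.]
210 137 123 jaw [-22.  24.] across [-31. -23. -11.]
220 150 129 jaw [-25.  25.] across [-31. -22.  -9.]
230 196 141 jaw [-23.  25.] across [-31. -22.  -8.]
240 209 136 jaw [-23.  24.] across [-28. -20.  -3.]
250 207 137 jaw [-22.  24.] across [-27. -22.  -4.]
260 340 263 jaw [-19.  22.] across [-25. -12.  14.]
270 95 6 jaw [-9. 17.] across [-25.  -8.   3.]
wrist
170 98 98 jaw [-21.  22.] across [10. 25. 27.]
180 192 190 jaw [-23.  23.] across [ 8. 21. 27.]
190 259 255 jaw [-24.  23.] across [ 8. 22. 28.]
200 308 305 jaw [-24.  23.] across [ 8. 22. 28.]
210 350 346 jaw [-24.  23.] across [ 8. 22. 27.]
220 596 497 jaw [-24.  23.] across [ 7. 21. 27.]
230 994 645 jaw [-25.  24.] across [ 4. 20. 27.]
240 1229 657 jaw [-24.  25.] across [ 2. 22. 26.]
250 1475 822 jaw [-21.  22.] across [ 7. 21. 24.]
260 6155 5297 jaw [-20.  21.] across [-4.  9. 23.]
270 1056 73 jaw [-14.  19.] across [-4.  4. 20.]
```

The jar hangs vertical to within a millimetre or two along its length. The slices suggest the body is fuller than 47 mm, so I'll centre it carefully.

>>> play_rows --increments "0.2 0.013 0.009 0 0;0.2 0.0125 0.0085 0 0;0.2 0 0 -0.04 0;0.2 0 0 -0.04 0;0.2 0 0 -0.02 0;0.2 0 0 0 0;0.2 0 0 0 0;0.2 0 0 0 0"

```text
t: 22.95
ee_pos: [595.8, 57.7, 123.7]
orientation: [2.65, 1.685, 0.004]
ft_force: [0.0, 0.1, -0.6]
width: 52.6
```

```bash
python3 - <<'E'
from h import *
d=grab('wrist','w8.png');o=ctrl.get_obs();e=o['ee_pos'];print(e.round(1),o['width'])
grab('side','s3.png')
from scipy.optimize import least_squares
A=[]
for n in('wrist','side'):
    P=cloud(load(n)).reshape(-1,3);P=P[np.isfinite(P[:,0])]
    J=P[(np.hypot(P[:,0]-e[0],P[:,1]-e[1])<33)&(P[:,2]>e[2]-50)&(P[:,2]<e[2]-20)];A.append(J)
    S=P[(np.hypot(P[:,0]-593,P[:,1]-56)<42)&(P[:,2]>26)&(P[:,2]<34)]
    for nm,Q in(('jar',J),('stand',S)):
        if len(Q)>20:print(n,nm,len(Q),cv2.minEnclosingCircle(Q[:,:2].astype(np.float32)),Q.min(0).round(),Q.max(0).round())
J=np.vstack(A)
r=least_squares(lambda q:np.hypot(J[:,0]-q[0],J[:,1]-q[1])-q[2],[e[0],e[1],25],loss='soft_l1');print('jar fit',r.x)
E
```

```text
[595.8  57.8 123.9] 52.207646934107686
wrist jar 689 ((597.4118041992188, 59.78376770019531), 26.885068893432617) [574.  47.  74.] [621.  85. 104.]
wrist stand 702 ((594.150146484375, 56.573123931884766), 34.91720962524414) [560.  34.  26.] [629.  91.  31.]
side jar 256 ((593.409423828125, 53.43537902832031), 27.597145080566406) [569.  26.  74.] [619.  68. 104.]
jar fit [595.28331789  57.66690068  25.81924369]
```

View pics/w8.png

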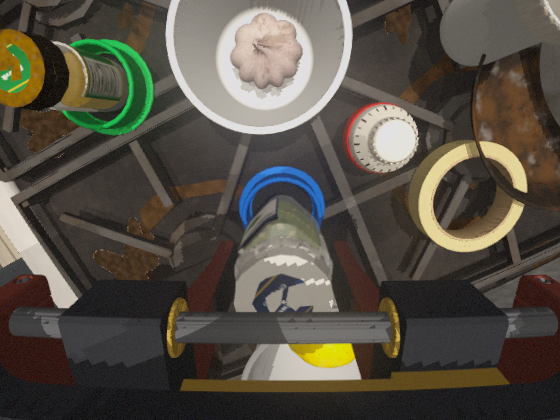

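Jar fit is (595.3,57.7) and the stand about (593.8,56.5), so I correct by 1–2 mm and lower with a force check.

>>> play_rows --increments "0.2 -0.0015 -0.001 -0.02 0;0.2 0 0 -0.02 0;0.2 0 0 -0.01 0;0.2 0 0 -0.005 0;0.2 0 0 0 0;0.2 0 0 0 0;0.2 0 0 -0.004 0;0.2 0 0 -0.002 0;0.2 0 0 0 0;0.2 0 0 0 0"

```text
t: 24.05
ee_pos: [593.0, 56.8, 61.1]
orientation: [-2.65, -1.687, -0.0]
ft_force: [-0.9, 0.2, -1.2]
width: 52.4
```

Foot about 1 mm above the recess floor, with no contact force. Release.

>>> play_rows --increments "0.2 0 0 -0.001 0;0.2 0 0 0 0;0.2 0 0 0 0;0.65 0 0 0 0;0.7 0 0 0 0;0.8 0 0 0 0;0.85 0 0 0 0;0.85 0 0 0 0;0.85 0 0 0.03 0;0.85 0 0 0.04 0;1 0 0 0.05 0;1 0 0 0.05 0;1 0 0 0.03 0;1 -0.05 0.03 0 0;1 -0.05 0.03 0 0;1 -0.05 0.03 0 0;1 0 0 0 0;1 0 0 0 0;1 0 0 0 0"

```text
t: 25.95
ee_pos: [465.4, 133.9, 260.4]
orientation: [2.65, 1.686, 0.002]
ft_force: [0.5, -0.0, 0.4]
width: 87.7
```

```bash
python3 - <<'E'
from h import *
a=grab('side');b=grab('top')
i=cv2.resize(a['img'][100:340,140:400],None,fx=1.5,fy=1.5);j=cv2.resize(b['img'][140:300,150:400],None,fx=1.6,fy=1.5)
m=np.zeros((360,790,3),np.uint8);m[:,:390]=i;m[:240,390:]=j
cv2.imwrite('pics/f.png',m[:,:,::-1])
o=ctrl.get_obs();print(o['t'],o['ee_pos'].round(1))
E
```

```text
26.05 [465.5 133.6 260.1]
```

View pics/f.png

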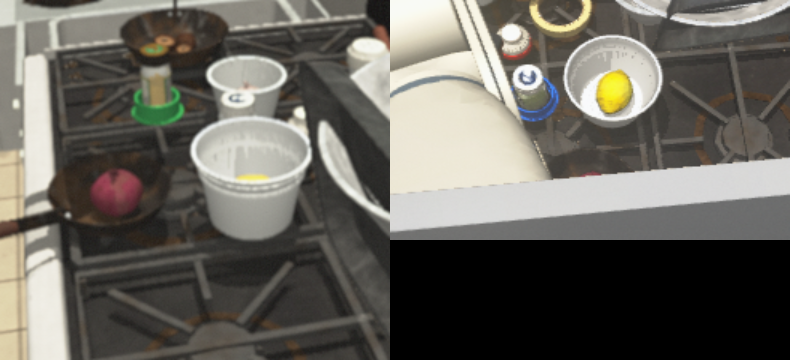

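Everything is in place: the white-cap jar is in the blue stand at (533,95), the lemon in its tub at (615,92), and the dark-cap jar in the green stand at (157,85). The onion and timer have not moved. I check cap heights by number, then hand in.

```bash
python3 - <<'E'
from h import *
P=cloud(load('side')).reshape(-1,3);Q2=cloud(load('top')).reshape(-1,3)
for n,c,t in(('white',(593.5,56.5),102),('dark',(502,221.5),109)):
  for k,A in(('side',P),('top',Q2)):
    q=A[(np.hypot(A[:,0]-c[0],A[:,1]-c[1])<40)&(A[:,2]>t-8)&(A[:,2]<t+15)]
    if len(q)>10:print(n,k,len(q),np.percentile(q,[2,50,98],0).round(1).tolist())
ctrl.close_job()
E
```

```text
white side 254 [[570.1, 30.9, 94.7], [590.3, 46.5, 101.3], [610.7, 72.2, 104.2]]
white top 273 [[571.1, 35.9, 95.3], [590.9, 55.7, 101.8], [613.1, 76.1, 106.4]]
dark side 187 [[480.5, 198.5, 101.3], [500.0, 212.3, 109.0], [520.0, 239.0, 111.9]]
the job is handed in; nothing more can be done
```

The job is handed in at about 26 s of the 131 s allowed. In the order asked, I put the lemon in the ribbed tub, the garlic in the small tub, the dark-cap jar in the green stand and the white-cap jar in the blue stand.

- **Jars:** in the last pictures both jars stand upright in their stands. Their caps measured about 101–102 mm (white) and 109 mm (dark) above the range, which is what full seating should give.
- **Lemon and garlic:** the lemon is clearly in its tub in the final view. The garlic was last seen lying in the small tub in the wrist view shortly before the white-cap jar was set down. The arm hid most of that tub from above at the end.
- **Timer and onion:** neither was touched, and the pictures show both still standing. I did not measure their final positions.
- **Forces:** readings stayed below 7 N at the end of every move. I did not see peaks within a move.
- **One disagreement:** the white-cap jar measured about 52 mm across in the grip, against the 47 mm stated. It still went into the recess with no contact force showing.

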